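Clear the tin out of the drawer and shut it

TASK

The yellow-fronted bottom drawer of the blue cabinet cannot be shut because a tall green-banded tin has been left standing in it. First lift the tin out, keep it upright and set it down (do not drop it) standing in the free compartment of the wooden tray; then push the drawer fully home until its front is flush with the cabinet. The box of screws stays in the drawer; leave everything else where it is.

Things in the scene. Friction and masses are not known exactly. Their poses are not given: they have to be found in the camera images.
- cabinet: blue bench-top drawer cabinet, fixed, 280 deep x 240 wide x 175 mm high, plus a carton on its rear. Origin: on the table at the foot of the middle of its front face; x points from there back into the cabinet, y along the front, z up. The front is one flat upright face without handles; dummy upper drawers fill it above 90 mm, so the shut drawer is reached only with the tool leaning.
- drawer (a joint): opening of the bottom drawer in m: 0 fully home (front flush with the cabinet face), grows as it slides out along the cabinet's -x, at most 0.2. Starts 0.15 to 0.19; stiff slide (about 2 N), stays where it is left.
- drawer_front (a point): middle of the outer face of the drawer's yellow front, moving with it; axes as the cabinet's. The front is 214 wide, 70 high (17 to 87 mm above the table) and 12 thick, flat, with no handle. Drawer inside: 198 wide, 233 long, floor 24 mm and side walls 75 mm above the table.
- tin: round steel tin with a green and white band, 60 diameter x 110 mm high, about 0.35 kg, standing upright on the drawer floor. Origin: centre of its underside, z along its axis.
- screw_box: cardboard box of screws, 64 x 45 x 36 mm high, lying in the drawer beside the tin. Origin: centre of its underside.
- tray: wooden tray fixed on the table, 180 (x) x 160 (y) x 50 mm high, walls 8, floor 8 mm. Origin: centre of its underside. A divider parts a narrow strip at its +x side, filled with moulding offcuts (not above the walls), from the free compartment.
- tray_spot (a point): centre of the floor of the tray's free compartment, which is 113 (x) x 144 mm (y) inside with walls 42 mm high; axes as the tray's.
- bin: grey plastic bin of pipe fittings, fixed on the table, same outside size as the tray; not wanted here. Origin: centre of its underside.
- spray_can: red spray can standing on the table, 58 diameter x 170 mm. Origin: centre of its underside.
- jar: amber jar with black lid standing on the table, 72 diameter x 110 mm. Origin: centre of its underside.
- cleaner: white bottle, 60 diameter x 120 mm, standing on the table. Origin: centre of its underside.
- carton: small orange box 70 x 100 x 45 mm high on the cabinet's top. Origin: centre of its underside.
There are look-alikes about, which are no part of the job. Of the things shaped like the screw_box, the cardboard one is meant.

How it is judged (in metres and radians):
On the way, in this order (a step that is already met when the one before it is completed fails the run):
1. the tin stands upright, released, in the tray's free compartment (x of tin in the frame of tray_spot between -0.045 and 0.045 m and y of tin in the frame of tray_spot between -0.06 and 0.06 m and z of tin in the frame of tray_spot between -0.008 and 0.01 m and angle between tin's own z axis and vertical below 0.12 rad and contact force between the fingers and tin below 0.2 N and linear speed of tin below 0.03 m/s), for 0.2 s.
2. the drawer is fully home (open less than 5 mm) (value of joint drawer below 0.005 m), for 0.2 s.
At the end, for the whole second after the job is handed in: The tin stands upright (within 7 degrees) at rest on the floor of the tray's free compartment, released; the drawer is open less than 5 mm; the box of screws is still inside the drawer (all of step 1 and x of screw_box in the frame of drawer_front between 0.01 and 0.25 m and y of screw_box in the frame of drawer_front between -0.1 and 0.1 m and z of screw_box in the frame of drawer_front between -0.045 and -0.01 m and value of joint drawer below 0.005 m); the robot touches nothing.
It fails at once if the spray can, jar, cleaner bottle or small orange box is shifted more than 40 mm or knocked over (distance of any of spray_can, jar, cleaner, carton from where it was at the start of the episode above 0.04 m or angle between any of spray_can, jar, cleaner, carton's own z axis and vertical above 0.5 rad).
It fails at once if the tin is tipped over (more than 40 degrees from upright) (angle between tin's own z axis and vertical above 0.7 rad).
It fails at once if the tin is dropped: let go over the tray with its base more than 30 mm above the tray floor (contact force between anything else and tin below 0.05 N and z of tin in the frame of tray_spot above 0.03 m and horizontal distance between tin and tray_spot below 0.1 m).
It fails at once if the box of screws leaves the drawer (z of screw_box in the frame of drawer_front above 0.03 m).
It also fails if it takes over 69 s, if anything falls off the work surface, if the arm or the gripper's body presses on something with over 40 N, if the wrist force passes 120 N, or if a joint passes its speed limit or range.

ROBOT

A 6-joint arm with a two-finger parallel gripper is mounted at the origin on the work surface. World frame = base frame: x ahead of the robot, y to its left, z up, the work surface at z = 0. Lengths are in mm, angles in rad, forces in N, time in s.
With the tool pointing down it reaches from about 275 to 825 mm from the base axis. Payload 4.9 kg.
Tool frame: the origin (TCP) lies on the centre line of the jaws, within the pads' length; the fingertips stand 22 mm ahead of it and the grasp point (between the pads) lies 3 mm ahead of it (env.nose_length is the distance from the TCP to the fingertips, in mm); z points along the fingers, y is the line along which they close (so a half turn about z gives the same grasp; the last joint's range is limited). The gripper opens to 85 mm and grips with 20 to 120 N. Pads are 22 mm wide; open, the fingers measure 114 mm over their backs; the gripper's body (76 mm by 85 mm) begins 54 mm behind the grasp point. The pads swing forward as they close: fully open they stand 13 mm farther back than shut.
Start: joints at [1.068, 0.326, -0.193, 1.052, 0, 1.437], TCP at [198.269, 513.038, 253.281] pointing down, gripper open.
Joint ranges: [-2.65, 2.65], [-0.97, 1.79], [-1.3, 1.35], [-1.93, 2.1], [-1.47, 1.37], [-3.14, 3.14]. Speed limits (rad/s): [2.57, 2.57, 3.14, 3.14, 3.14, 3.14].

INTERFACE

Orientations are given as a rotation vector (axis times angle).
In Python, from station import status, eyes, job, env gives the robot as it stands. The module is installed in compiled form; this text tells all that it offers.
- The arm moves only by the tool step_arm, never from a script. Its argument "increments" is a list of rows, each a list of 5 numbers: the closure, from -1 (fully open) to 1 (shut), then the shift along the tool's x, y, z in units of 0.025 m (1.0 is 0.025 m), then the turn about the tool's z in units of 0.08 rad (1.0 is 0.08 rad). A call has 1 to 20 rows; each row shifts and turns the commanded pose from where the row before left it, along the tool's axes as they then stand; what a row does not reach is not made up. A row lasts 1/8 s, in which the tool goes at most 62.5 mm and 10.7 degrees, less where a joint would pass 70% of its speed; a pose out of reach is approached as far as the arm can. A call with a number of a shift or a turn outside -1 to 1 is refused whole. A call with a gripper value outside its range is refused whole. The fingers move at their own pace and stop on an object; "grip_force" is the grip in N (left out, the last holds). Time passes only in rows, so rows that do not move let the fingers close. It gives the time, the measured TCP pose, the force, the opening and the grip force at its end, in the units of the state.
- status.read_state(): the state, without advancing time (a new reading comes with each control period).
- eyes.read_camera(name): name is "side" or "top" or "wrist"; returns a dict with "frame" (400x640x3 uint8, red, green, blue), "K" (3x3 intrinsics, pixels), "world_from_camera" (4x4, takes a point from camera to world coordinates); the wrist camera has in their place "hand_eye" (4x4, takes a point from camera to tool coordinates, whose origin is the TCP and whose axes are the flange's). Camera axes: x right, y up, looking along -z (the intrinsics and any distortion apply to the point x, -y, -z); pixel columns grow to the right and rows downward; lengths in mm; the calibration is good to about 2 mm. A picture is of the moment at which its call begins: read the wrist's pose just before it. There is no depth.
- job.sign_off(): hands the job in; it is judged then, once.
The state is a dict: "t": time; "qpos": joint angles; "joint_velocities": joint speeds; "tau": joint torques, N m; "position": TCP position; "orientation": TCP orientation; "force": force on the tool from outside, world axes, zero at the start; "torque": the same for the moment, N m; "finger_gap": finger opening in mm; "gripper_force": force on a finger pad.
Only numpy, scipy, OpenCV 4.12 (cv2) and the standard library are available. Lean on these libraries where they do the work, as an engineer would, in place of code of your own. Each camera call takes 0.05 s, during which the arm holds its last target. There are 200 camera calls.

## Working session

There is one attempt and no reset: what is moved stays moved. The work goes in short steps, Python scripts to look and compute and a tool call to move; the robot and the scene stay as the last step left them, time stands still between calls to the robot, and variables do not carry over. Pictures are saved under pics/ and viewed, at most 10 in all, crops included, and the job is handed in when it is done.

Besides the shell and the picture viewer there is one more tool, called after ">>>" as a command line: name --pt "numbers of a row" for each row, then --argument value for the rest. step_arm: Moves the arm, as the interface text tells. Shifts and turns lie within -1 to 1; 1 stands for 0.025 m of shift or 0.08 rad of turn. Its arguments: {"type":"object","properties":{"increments":{"type":"array"},"grip_force":{"type":"number"}},"required":["increments"]}

```bash
mkdir -p pics
python3 - <<'E'
from station import status, eyes, env
import cv2,pickle,numpy as np
s=status.read_state();print(s)
d={}
for n in("side","top","wrist"):
    d[n]=eyes.read_camera(n)
    cv2.imwrite(f"pics/{n}0.png",d[n]["frame"][...,::-1])
    print(n,{k:np.round(v,3).tolist() for k,v in d[n].items() if k!="frame"})
pickle.dump((s,d),open("d0.pkl","wb"))
print(env.nose_length)
E
```

```text
{'t': 0.0, 'qpos': array([ 1.06778941e+00,  3.26951102e-01, -1.93609143e-01,  1.05197306e+00,
       -9.60278015e-06,  1.43658218e+00]), 'joint_velocities': array([ 0.00056285, -0.00167629, -0.00182016,  0.00096925,  0.00020279,
        0.00086081]), 'tau': array([-3.92855941e-05, -4.43398619e+01,  2.62442708e+01,  1.55304320e-02,
       -5.95144593e-05, -4.44348771e-06]), 'position': array([198.00216117, 512.53618928, 252.48826917]), 'orientation': array([-5.75922722e-01, -3.08780659e+00,  2.59540088e-03]), 'force': array([ 0.96763553,  0.5389702 , -0.93799214]), 'torque': array([-0.01902662,  0.02136505, -0.008817  ]), 'gripper_force': 0.0, 'finger_gap': 85.43554342931776}
side {'K': [[378.61, 0.0, 320.362], [0.0, 378.61, 195.041], [0.0, 0.0, 1.0]], 'world_from_camera': [[-0.694, 0.547, -0.467, 161.269], [-0.72, -0.522, 0.457, 403.874], [0.006, 0.654, 0.757, 864.373], [0.0, 0.0, 0.0, 1.0]]}
top {'K': [[498.207, 0.0, 318.719], [0.0, 498.207, 201.118], [0.0, 0.0, 1.0]], 'world_from_camera': [[0.006, 0.996, -0.085, 511.236], [-1.0, 0.005, -0.012, -34.612], [-0.011, 0.085, 0.996, 1209.309], [0.0, 0.0, 0.0, 1.0]]}
wrist {'K': [[349.496, 0.0, 324.505], [0.0, 349.496, 199.996], [0.0, 0.0, 1.0]], 'hand_eye': [[-0.0, 0.954, 0.299, 76.709], [1.0, -0.0, 0.0, -0.385], [0.0, 0.299, -0.954, -121.826], [0.0, 0.0, 0.0, 1.0]]}
22.0
```

View pics/top0.png

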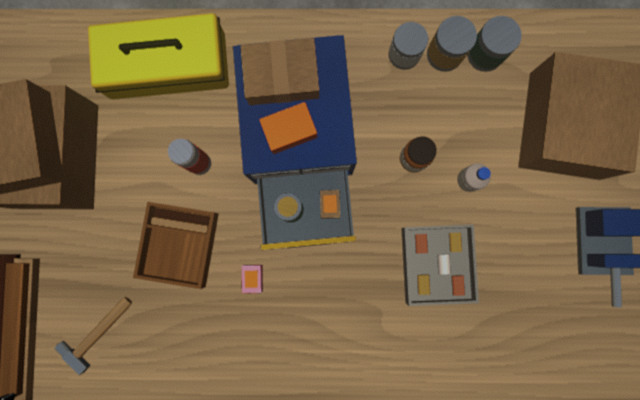

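View pics/side0.png

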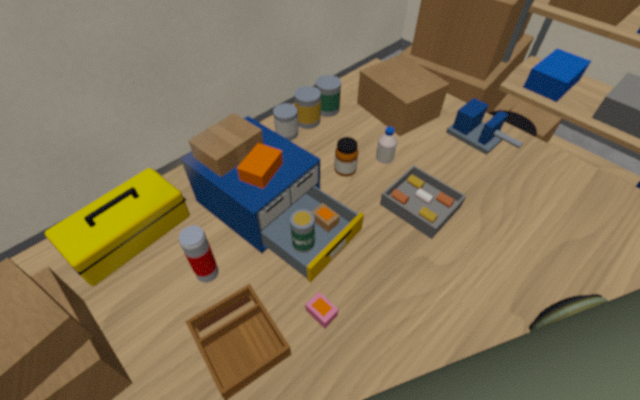

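Top view: candidates for the tin are the yellow-lidded tin in the drawer (288,207), the three paint tins behind at (409,45), (455,38), (497,42), the jar (418,153) and the spray can (188,155). I choose the one in the drawer. The wooden tray is at (175,245), the bin at (440,265) and the pink box at (252,279) is a decoy. Next, close crops.

Run:
```python
import cv2
a=cv2.imread("pics/top0.png")[155:300,125:365]
cv2.imwrite("pics/topc.png",cv2.resize(a,None,fx=3.3,fy=3.3,interpolation=cv2.INTER_CUBIC))
a=cv2.imread("pics/side0.png")[190:390,180:380]
cv2.imwrite("pics/sidec.png",cv2.resize(a,None,fx=3,fy=3,interpolation=cv2.INTER_CUBIC))
```

```text
(no output)
```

View pics/topc.png

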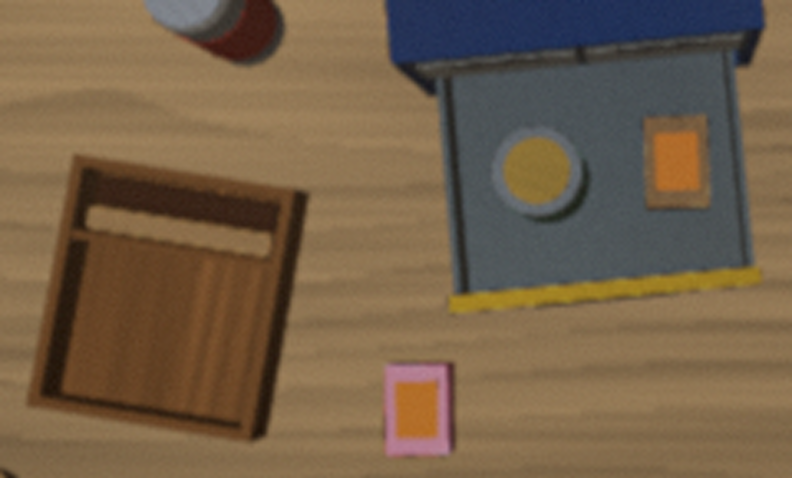

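View pics/sidec.png

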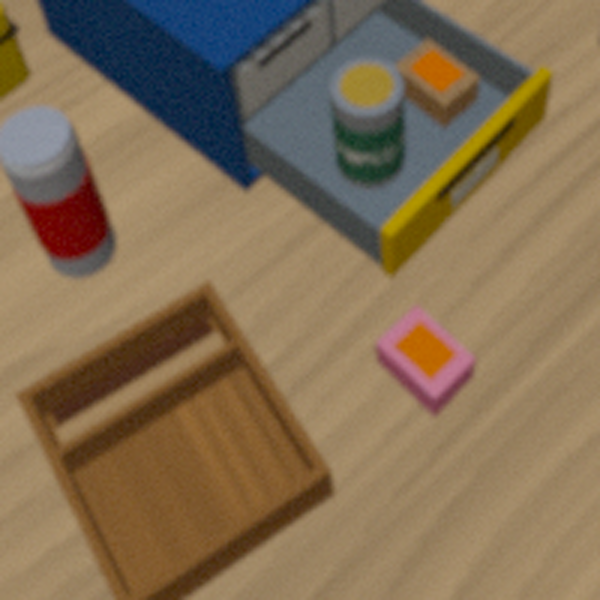

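The crops confirm the choice: the green-banded tin stands beside the cardboard box. Lid centre is at crop (538,171) in top and (368,86) in side. Tray rim corners in top are (77,155), (308,193), (258,440), (28,405). The drawer front's top corners are (451,312) and (762,280) in top, and (386,232) and (550,70) in side. Triangulating these.

```bash
cat > m.py <<'E'
import numpy as np,pickle
s,d=pickle.load(open("d0.pkl","rb"))
def ray(n,p):
    p=np.array(p,float)
    p=p/3.3+[125,155] if n=="top" else p/3+[180,190]
    K=d[n]["K"];T=d[n]["world_from_camera"]
    v=np.array([(p[0]-K[0,2])/K[0,0],-(p[1]-K[1,2])/K[1,1],-1])
    v=T[:3,:3]@v;return T[:3,3],v/np.linalg.norm(v)
def tri(a,b):
    (o,u),(q,w)=ray("top",a),ray("side",b)
    k=np.linalg.lstsq(np.c_[u,-w],q-o,rcond=None)[0]
    A,B=o+k[0]*u,q+k[1]*w
    return (A+B)/2,np.linalg.norm(A-B)
def at(n,p,z):
    o,u=ray(n,p);return o+u*(z-o[2])/u[2]
E
python3 - <<'E'
from m import *
np.set_printoptions(precision=1,suppress=True)
for n,a,b in [("tin",(538,171),(368,86)),("tray +x+y",(77,155),(22,397)),("tray +x-y",(308,193),(208,285)),("tray -x-y",(258,440),(331,473)),("front +y",(451,312),(386,232)),("front -y",(762,280),(550,70)),("box",(677,162),(439,72))]: print(n,*tri(a,b))
t=[at("top",p,50) for p in [(77,155),(308,193),(258,440),(28,405)]]
print(np.array(t),np.mean(t,0),[np.linalg.norm(t[i]-t[i-1]) for i in range(4)])
print(at("top",(538,171),134),at("side",(368,86),134))
f=[at("top",p,87) for p in[(451,312),(762,280)]];print(f,np.linalg.norm(f[0]-f[1]))
e=t[0]+t[1]-t[2]-t[3];yaw=np.arctan2(e[1],e[0]);R=np.array([[np.cos(yaw),-np.sin(yaw)],[np.sin(yaw),np.cos(yaw)]])
print("yaw",yaw)
# free comp: -x inner wall at -90+8, 113 wide
c=np.mean(t,0)[:2]+R@[-82+56.5,0];print("spot",c)
g=f[0]-f[1];print("cab yaw",np.arctan2(-g[0],g[1]))
from scipy.spatial.transform import Rotation as Ro
print(Ro.from_rotvec(s["orientation"]).as_matrix())
E
```

```text
tin [590.1  44.4 130.7] 1.3210636611745048
tray +x+y [606.  380.6  41.2] 3.0474755270901195
tray +x-y [584.  220.4  32.6] 8.286744380313348
tray -x-y [406.1 248.9  34.2] 1.5747827792525608
front +y [498.6 107.2  87.7] 3.2776787908112386
front -y [ 520.3 -105.4   83.9] 0.1621128871298073
box [601.8 -48.4  56.4] 3.0877868427783017
[[606.2 378.7  50. ]
 [580.1 213.6  50. ]
 [407.  244.6  50. ]
 [430.1 407.   50. ]] [505.8 311.   50. ] [np.float64(178.4006853699378), np.float64(167.18615421105673), np.float64(175.8792096156964), np.float64(164.04841876313913)]
[590.4  44.6 134. ] [587.7  45.6 134. ]
[array([497.3, 106.2,  87. ]), array([ 520.3, -105.2,   87. ])] 212.68786682091624
yaw -0.16821265174912176
spot [480.7 315.2]
cab yaw 0.10822476164600285
[[-0.9  0.4 -0. ]
 [ 0.4  0.9 -0. ]
 [ 0.  -0.  -1. ]]
```

>>> step_arm --pt "-1 0 0 0 -1" --pt "-1 0 0 0 -1" --pt "-1 0 0 0 -1" --pt "-1 0 0 0 -1" --pt "-1 0 0 0 -1" --pt "-1 0 0 0 -1" --grip_force 40

```text
t: 0.9
position: [198.2, 512.8, 252.9]
orientation: [0.179, -3.136, 0.001]
force: [0.5, 0.7, 0.1]
finger_gap: 85.4
gripper_force: 0.0
```

>>> step_arm --pt "-1 -0.67 -1 0 0" --pt "-1 -0.67 -1 0 0" --pt "-1 -0.67 -1 0 0" --pt "-1 -0.67 -1 0 0" --pt "-1 -0.67 -1 0 0" --pt "-1 -0.67 -1 0 0" --pt "-1 -0.67 -1 0 0" --pt "-1 -0.67 -1 0 0" --pt "-1 -0.67 -1 0 0" --pt "-1 -0.67 -1 0 0" --pt "-1 -0.67 -1 0 0" --pt "-1 -0.67 -1 0 0" --pt "-1 -0.67 -1 0 0" --pt "-1 -0.67 -1 0 0" --pt "-1 -0.67 -1 0 0" --pt "-1 -0.67 -1 0 0" --pt "-1 -0.67 -1 0 0" --pt "-1 -0.67 -1 0 0" --pt "-1 0 0 0 0" --pt "-1 0 0 0 0"

```text
t: 3.4
position: [547.2, 99.5, 252.9]
orientation: [0.175, -3.135, -0.001]
force: [-0.2, 1.0, 0.6]
finger_gap: 85.5
gripper_force: 0.0
```

```bash
cat > go.py <<'E'
from station import status
import numpy as np,sys
from scipy.spatial.transform import Rotation as R
def go(p,yaw):
    s=status.read_state();M=R.from_rotvec(s["orientation"]).as_matrix()
    y=np.arctan2(-M[0,1],M[1,1])
    print("t",s["t"],"pos",s["position"].round(1),"yaw",round(y,3),"F",s["force"].round(1),"gap",round(s["finger_gap"],1),"tilt",M[:,2].round(3))
    print("shift units(tool)",((M.T@(np.array(p)-s["position"]))/25).round(2),"turn units",round(-(yaw-y)/.08,2))
if __name__=="__main__": a=list(map(float,sys.argv[1:]));go(a[:3],a[3])
E
python3 go.py 589 45 115 0.108
python3 - <<'E'
from station import eyes
import cv2
cv2.imwrite("pics/w1.png",eyes.read_camera("wrist")["frame"][...,::-1])
E
```

```text
t 3.4 pos [547.2  99.5 252.9] yaw 0.111 F [-0.2  1.   0.6] gap 85.5 tilt [-0.001  0.    -1.   ]
shift units(tool) [-1.43 -2.36  5.51] turn units 0.04
```

View pics/w1.png

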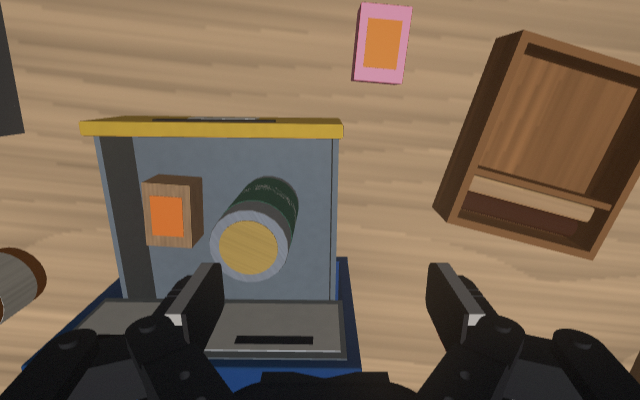

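The wrist view shows the tin lid centred at (249,246), the cardboard box left of it at (170,212), and the tray at top right. Using this to check the tin, front and tray positions.

Run:
```python
from m import *
from station import status,eyes
from scipy.spatial.transform import Rotation as Ro
np.set_printoptions(precision=1,suppress=True)
s=status.read_state();w=eyes.read_camera("wrist");H=w["hand_eye"];K=w["K"]
M=Ro.from_rotvec(s["orientation"]).as_matrix()
o=M@H[:3,3]+s["position"]
def wr(p):
    v=M@H[:3,:3]@np.array([(p[0]-K[0,2])/K[0,0],-(p[1]-K[1,2])/K[1,1],-1]);return v/np.linalg.norm(v)
def wz(p,z): v=wr(p);return o+v*(z-o[2])/v[2]
q,u=ray("top",(538,171));v=wr((249,246));k=np.linalg.lstsq(np.c_[u,-v],o-q,rcond=None)[0]
print("tin tri",q+k[0]*u,o+k[1]*v, "z134",wz((249,246),134))
print("front top outer",wz((81,122),87),wz((342,122),87))
print("tray -x-y,+x-y rim, +x+y",wz((523,31),50),wz((434,207),50),wz((592,259),50))
```

```text
tin tri [590.9  45.1 127.2] [591.2  45.7 127.3] z134 [588.   46.9 134. ]
front top outer [ 516.5 -101.6   87. ] [493.  107.7  87. ]
tray -x-y,+x-y rim, +x+y [404.  252.5  50. ] [566.8 209.7  50. ] [604.1 382.7  50. ]
```

>>> step_arm --pt "-1 -0.7 -0.8 0 0" --pt "-1 -0.74 -0.8 0 0" --pt "-1 0 -0.74 0 0" --pt "-1 0 0 0 0" --pt "-1 0 0 0 0"

```text
t: 4.12
position: [589.3, 45.6, 253.3]
orientation: [0.175, -3.136, -0.001]
force: [-1.4, -0.3, 0.2]
finger_gap: 86.0
gripper_force: 0.0
```

```bash
python3 go.py 589 45.5 116 0.108
```

```text
t 4.125 pos [589.3  45.6 253.3] yaw 0.112 F [-1.4 -0.3  0.2] gap 86.0 tilt [-0.001  0.    -1.   ]
shift units(tool) [ 0.01 -0.01  5.49] turn units 0.04
```

>>> step_arm --pt "-1 0 0 1 0" --pt "-1 0 0 1 0" --pt "-1 0 0 1 0" --pt "-1 0 0 1 0" --pt "-1 0 0 1 0" --pt "-1 0 0 0.6 0" --pt "-1 0 0 0 0" --pt "-1 0 0 0 0" --pt "1 0 0 0 0" --pt "1 0 0 0 0" --pt "1 0 0 0 0" --pt "1 0 0 0 0" --pt "1 0 0 0 0" --pt "1 0 0 0 0" --pt "1 0 0 0 0" --pt "1 0 0 0 0" --grip_force 40

```text
t: 6.12
position: [590.8, 45.5, 114.4]
orientation: [-0.175, 3.135, 0.001]
force: [-0.7, 2.2, 5.6]
finger_gap: 59.2
gripper_force: 42.4
```

>>> step_arm --pt "1 0 0 -0.3 0" --pt "1 0 0 -0.6 0" --pt "1 0 0 -0.8 0" --pt "1 0 0 -0.8 0" --pt "1 0 0 -0.8 0" --pt "1 0 0 -0.8 0" --pt "1 0 0 -0.3 0" --pt "1 0 0 0 0" --pt "1 0 0 0 0"

```text
t: 7.25
position: [589.5, 45.1, 222.4]
orientation: [0.174, -3.135, -0.0]
force: [-0.0, -0.3, -3.8]
finger_gap: 59.2
gripper_force: 44.0
```

```bash
python3 go.py 480 319 100 -0.168
```

```text
t 7.25 pos [589.5  45.1 222.4] yaw 0.111 F [-0.  -0.3 -3.8] gap 59.2 tilt [-0.002  0.    -1.   ]
shift units(tool) [ 3.13 11.37  4.9 ] turn units 3.49
```

>>> step_arm --pt "1 0.1 0.4 0 0" --pt "1 0.23 0.8 0 0" --pt "1 0.23 0.8 0 0" --pt "1 0.23 0.8 0 0" --pt "1 0.23 0.8 0 0" --pt "1 0.23 0.8 0 0" --pt "1 0.23 0.8 0 0" --pt "1 0.23 0.8 0 0" --pt "1 0.23 0.8 0 0" --pt "1 0.23 0.8 0 0" --pt "1 0.23 0.8 0 0" --pt "1 0.23 0.8 0 0" --pt "1 0.23 0.8 0 0" --pt "1 0.23 0.8 0 0" --pt "1 0.1 0.57 0 0.5" --pt "1 0 0 0 1" --pt "1 0 0 0 1" --pt "1 0 0 0 1" --pt "1 0 0 0 0" --pt "1 0 0 0 0"

```text
t: 9.75
position: [479.2, 319.1, 223.2]
orientation: [-0.263, -3.131, 0.0]
force: [0.2, 0.3, -4.2]
finger_gap: 59.1
gripper_force: 44.1
```

```bash
python3 go.py 480 319 100 -0.168;python3 - <<'E'
from station import eyes
import cv2,numpy as np
f=[]
for n in("wrist","side"):
    f.append(eyes.read_camera(n)["frame"][...,::-1])
f[1]=cv2.resize(f[1][170:370,150:470],(640,400))
cv2.imwrite("pics/w2.png",cv2.resize(np.vstack(f),(480,600)))
E
```

```text
t 9.75 pos [479.2 319.1 223.2] yaw -0.168 F [ 0.2  0.3 -4.2] gap 59.1 tilt [-0. -0. -1.]
shift units(tool) [-0.03  0.    4.93] turn units 0.01
```

View pics/w2.png

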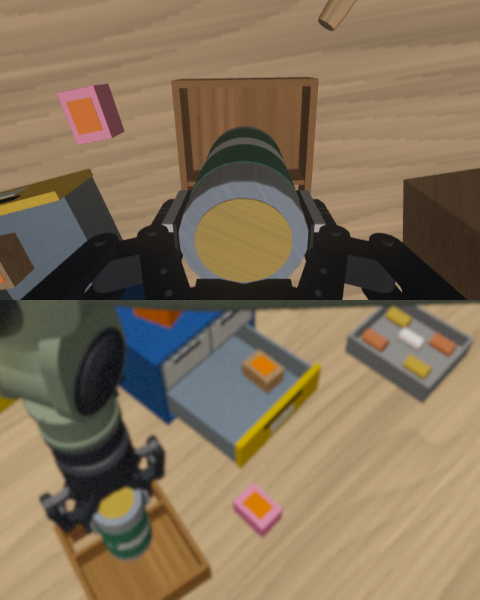

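The tin is upright in the jaws and centred over the tray (tray rim 172 to 318, tin about 243, in the wrist half). Lowering to just above the floor.

>>> step_arm --pt "1 0 0 0.4 0" --pt "1 0 0 0.8 0" --pt "1 0 0 0.8 0" --pt "1 0 0 0.8 0" --pt "1 0 0 0.8 0" --pt "1 0 0 0.6 0" --pt "1 0 0 0.4 0" --pt "1 0 0 0.2 0" --pt "1 0 0 0 0" --pt "1 0 0 0 0"

```text
t: 11.1
position: [479.8, 319.0, 103.9]
orientation: [0.265, 3.129, 0.001]
force: [0.4, 0.4, -4.1]
finger_gap: 59.7
gripper_force: 44.2
```

>>> step_arm --pt "1 0 0 0.06 0" --pt "1 0 0 0.06 0" --pt "1 0 0 0 0" --pt "1 0 0 0 0"

```text
t: 11.6
position: [479.3, 318.8, 100.3]
orientation: [-0.265, -3.13, -0.0]
force: [-0.6, 0.2, -3.7]
finger_gap: 59.5
gripper_force: 44.2
```

>>> step_arm --pt "1 0 0 0.05 0" --pt "1 0 0 0.05 0" --pt "1 0 0 0 0" --pt "1 0 0 0 0"

```text
t: 12.1
position: [479.6, 318.8, 98.4]
orientation: [0.265, 3.13, 0.0]
force: [-1.3, -1.7, 5.5]
finger_gap: 59.0
gripper_force: 44.4
```

Contact with the floor: the vertical force went from -3.7 to +5.5 N. Releasing and rising.

>>> step_arm --pt "0.2 0 0 0 0" --pt "-0.2 0 0 0 0" --pt "-0.6 0 0 0 0" --pt "-1 0 0 0 0" --pt "-1 0 0 0 0" --pt "-1 0 0 0 0" --pt "-1 0 0 0 0" --pt "-1 0 0 -0.4 0" --pt "-1 0 0 -0.8 0" --pt "-1 0 0 -1 0" --pt "-1 0 0 -1 0" --pt "-1 0 0 -1 0" --pt "-1 0 0 -0.8 0" --pt "-1 0 0 0 0" --pt "-1 0 0 0 0"

```text
t: 13.98
position: [479.0, 318.6, 222.3]
orientation: [-0.265, -3.13, 0.0]
force: [-0.7, -0.1, -0.5]
finger_gap: 85.7
gripper_force: 0.0
```

Run:
```python
from go import go
go([400,-15,223],-1.462)
from station import eyes
import cv2,numpy as np
f=[eyes.read_camera("wrist")["frame"],eyes.read_camera("top")["frame"]]
f[1]=cv2.resize(f[1][100:300,80:400],(640,400))
cv2.imwrite("pics/w3.png",cv2.resize(np.vstack(f),(480,600))[...,::-1])
```

```text
t 13.975 pos [479.  318.6 222.3] yaw -0.169 F [-0.7 -0.1 -0.5] gap 85.7 tilt [-0.001 -0.    -1.   ]
shift units(tool) [  0.87 -13.69  -0.02] turn units 16.17
```

View pics/w3.png

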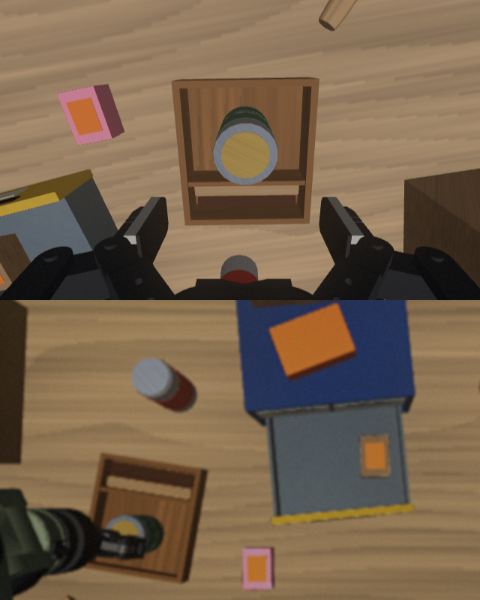

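The tin stands upright and released in the free compartment (lid at (245,152) in the wrist half). For the push, I'll turn so the jaws' line lies along the drawer axis and push with the outer finger's back.

>>> step_arm --pt "-1 0.04 -0.5 0 0" --pt "-1 0.04 -0.98 0 0" --pt "-1 0.04 -0.98 0 0" --pt "-1 0.04 -0.98 0 0" --pt "-1 0.04 -0.98 0 0" --pt "-1 0.04 -0.98 0 0" --pt "-1 0.04 -0.98 0 0" --pt "-1 0.04 -0.98 0 0" --pt "-1 0.04 -0.98 0 0" --pt "-1 0.04 -0.98 0 0" --pt "-1 0.04 -0.98 0 0" --pt "-1 0.04 -0.98 0 0" --pt "-1 0.04 -0.98 0 0" --pt "-1 0.04 -0.98 0 0" --pt "-1 0.04 -0.5 0 0"

```text
t: 15.95
position: [405.9, -18.4, 222.5]
orientation: [-0.267, -3.13, -0.0]
force: [-0.4, 0.6, -0.0]
finger_gap: 85.6
gripper_force: 0.0
```

>>> step_arm --pt "-1 0 0 0 1" --pt "-1 0 0 0 1" --pt "-1 0 0 0 1" --pt "-1 0 0 0 1" --pt "-1 0 0 0 1" --pt "-1 0 0 0 1" --pt "-1 0 0 0 1" --pt "-1 0 0 0 1" --pt "-1 0 0 0 1" --pt "-1 0 0 0 1" --pt "-1 0 0 0 1" --pt "-1 0 0 0 1" --pt "-1 0 0 0 1" --pt "-1 0 0 0 1" --pt "-1 0 0 0 1" --pt "-1 0 0 0 1" --pt "-1 0 0 0 0.1" --pt "-1 0 0 0 0" --pt "-1 0 0 0 0"

```text
t: 18.32
position: [406.7, -17.3, 222.7]
orientation: [-2.091, -2.345, -0.0]
force: [-0.5, -0.2, 0.6]
finger_gap: 85.5
gripper_force: 0.0
```

```bash
python3 go.py 403 -9.5 28 -1.462
```

```text
t 18.325 pos [406.7 -17.3 222.7] yaw -1.456 F [-0.5 -0.2  0.6] gap 85.5 tilt [-0.  0. -1.]
shift units(tool) [ 0.33 -0.11  7.79] turn units 0.07
```

>>> step_arm --pt "-1 0.33 -0.1 0.8 0" --pt "-1 0 0 1 0" --pt "-1 0 0 1 0" --pt "-1 0 0 1 0" --pt "-1 0 0 1 0" --pt "-1 0 0 1 0" --pt "-1 0 0 1 0" --pt "-1 0 0 0.7 0" --pt "-1 0 0 0.28 0" --pt "-1 0 0 0 0" --pt "-1 0 0 0 0"

```text
t: 19.7
position: [404.0, -9.5, 28.9]
orientation: [2.09, 2.344, 0.001]
force: [-0.3, 0.4, 0.9]
finger_gap: 85.5
gripper_force: 0.0
```

>>> step_arm --pt "-1 0 0.5 0 0" --pt "-1 0 0.5 0 0" --pt "-1 0 0.5 0 0" --pt "-1 0 0.5 0 0" --pt "-1 0 0.5 0 0" --pt "-1 0 0.5 0 0" --pt "-1 0 0 0 0"

```text
t: 20.58
position: [480.2, -0.8, 28.5]
orientation: [2.089, 2.343, 0.003]
force: [1.1, 0.4, 0.5]
finger_gap: 85.4
gripper_force: 0.0
```

>>> step_arm --pt "-1 0 0.5 0 0" --pt "-1 0 0.5 0 0" --pt "-1 0 0.5 0 0" --pt "-1 0 0.5 0 0" --pt "-1 0 0.5 0 0" --pt "-1 0 0.5 0 0"

```text
t: 21.32
position: [553.3, 7.6, 28.3]
orientation: [2.091, 2.344, -0.0]
force: [-2.4, -1.2, -0.8]
finger_gap: 85.3
gripper_force: 0.0
```

Run:
```python
from go import go
go([600,11,28],-1.46)
from station import eyes
import cv2,numpy as np
f=[eyes.read_camera("side")["frame"][100:300,150:470],eyes.read_camera("top")["frame"][100:300,130:450]]
cv2.imwrite("pics/w4.png",cv2.resize(np.vstack(f),(480,600))[...,::-1])
```

```text
t 21.325 pos [553.3   7.6  28.3] yaw -1.457 F [-2.4 -1.2 -0.8] gap 85.3 tilt [ 0. -0. -1.]
shift units(tool) [-0.08  1.87  0.01] turn units 0.04
```

View pics/w4.png

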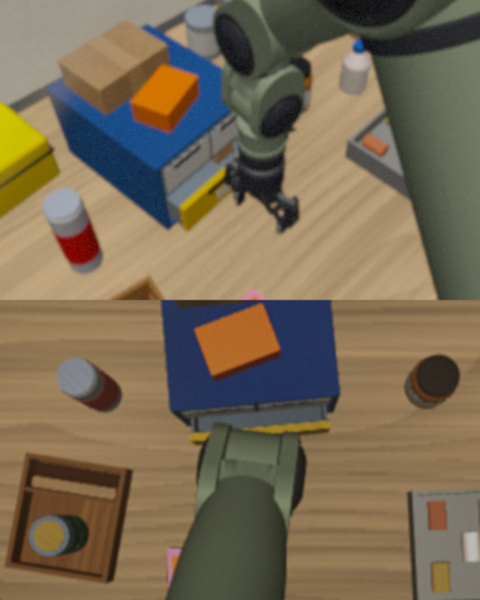

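The side view shows the drawer most of the way in and the arm clear of the cabinet. Pushing on gently.

>>> step_arm --pt "-1 0 0.3 0 0" --pt "-1 0 0.3 0 0" --pt "-1 0 0.3 0 0" --pt "-1 0 0.3 0 0"

```text
t: 21.92
position: [582.7, 11.0, 28.3]
orientation: [2.091, 2.344, -0.0]
force: [-2.9, -0.3, 0.9]
finger_gap: 85.6
gripper_force: 0.0
```

>>> step_arm --pt "-1 0 0.2 0 0" --pt "-1 0 0.2 0 0"

```text
t: 22.18
position: [590.7, 12.2, 27.9]
orientation: [-2.09, -2.342, 0.004]
force: [-12.0, -0.5, 4.3]
finger_gap: 85.4
gripper_force: 0.0
```

Run:
```python
from go import go
go([600,11,28],-1.46)
from station import eyes
import cv2,numpy as np
f=[cv2.resize(eyes.read_camera("side")["frame"][150:250,200:360],(640,400),interpolation=cv2.INTER_CUBIC)]
w=cv2.resize(eyes.read_camera("top")["frame"][130:210,225:385],(640,320),interpolation=cv2.INTER_CUBIC)
cv2.imwrite("pics/w5.png",cv2.resize(np.vstack(f+[w]),(533,600))[...,::-1])
```

```text
t 22.175 pos [590.7  12.2  27.9] yaw -1.457 F [-12.   -0.5   4.3] gap 85.4 tilt [-0.003 -0.    -1.   ]
shift units(tool) [-0.09  0.36 -0.01] turn units 0.04
```

View pics/w5.png

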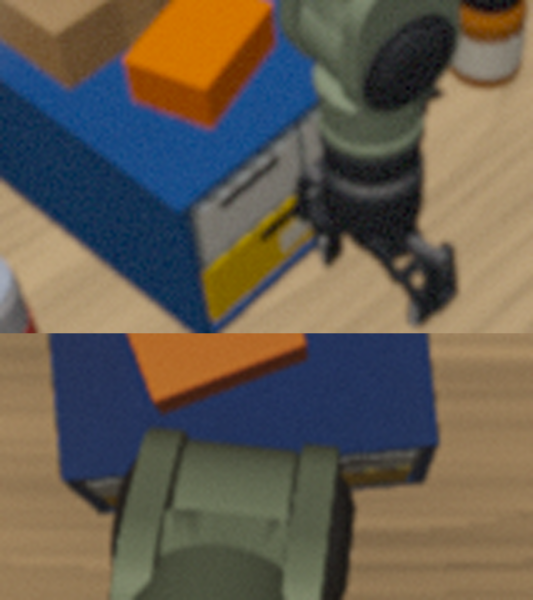

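The drawer front looks flush or nearly so. I'll press a little more to see if it's at the stop.

>>> step_arm --pt "-1 0 0.06 0 0" --pt "-1 0 0.06 0 0" --pt "-1 0 0 0 0"

```text
t: 22.65
position: [590.5, 12.9, 26.9]
orientation: [-2.087, -2.339, 0.009]
force: [-11.8, -0.2, 2.1]
finger_gap: 85.3
gripper_force: 0.0
```

>>> step_arm --pt "-1 0 -0.5 0 0" --pt "-1 0 -1 0 0" --pt "-1 0 -1 0 0" --pt "-1 0 -1 0 0" --pt "-1 0 -1 0 0" --pt "-1 0 -1 0 0" --pt "-1 0 -1 -0.5 0" --pt "-1 0 0 -1 0" --pt "-1 0 0 -1 0" --pt "-1 0 0 -1 0" --pt "-1 0 0 -1 0" --pt "-1 0 0 0 0"

```text
t: 24.15
position: [436.0, -6.2, 142.8]
orientation: [2.088, 2.341, 0.006]
force: [0.3, 0.2, -0.5]
finger_gap: 85.7
gripper_force: 0.0
```

>>> step_arm --pt "-1 0 0 0 -1" --pt "-1 0 0 0 -1" --pt "-1 0 0 0 -1" --pt "-1 0 0 0 -1" --pt "-1 0 0 0 -1" --pt "-1 0 0 0 -1" --pt "-1 0 0 0 -1" --pt "-1 0 0 0 -1" --pt "-1 0 0 0 -1" --pt "-1 0 0 0 -1" --pt "-1 0 0 0 -1" --pt "-1 0 0 0 -1" --pt "-1 0 0 0 -1" --pt "-1 0 0 0 -1" --pt "-1 0 0 0 -1" --pt "-1 0 0 0 -1" --pt "-1 0 0 0 -1" --pt "-1 0 0 0 -1" --pt "-1 0 0 0 -1" --pt "-1 0 0 0 0"

```text
t: 26.65
position: [433.6, -5.9, 140.2]
orientation: [0.098, -3.14, -0.0]
force: [-0.0, 0.8, -0.3]
finger_gap: 85.2
gripper_force: 0.0
```

Run:
```python
from go import go
go([600,11,28],-1.46)
from station import eyes,status
import cv2,numpy as np,pickle
s=status.read_state()
d={n:eyes.read_camera(n) for n in("side","top","wrist")}
pickle.dump((s,d),open("d1.pkl","wb"))
def c(n,y,x,h,w,k): return cv2.resize(d[n]["frame"][y:y+h,x:x+w],None,fx=k,fy=k,interpolation=cv2.INTER_CUBIC)
a=c("side",140,230,100,160,5)       # 800x500 -> left
b=c("top",150,225,50,160,2.5)       # 400x125
w=cv2.resize(d["wrist"]["frame"],(400,250))
a=cv2.resize(a,(760,475)); 
im=np.zeros((600,800,3),np.uint8)
S=c("side",145,250,80,100,4) #400x320
im[:320,:400]=S; im[:250,400:]=w; im[320:520,:]=0
T=c("top",155,230,56,160,5)  #800x280
im[320:600,:]=T
cv2.imwrite("pics/w6.png",im[...,::-1])
```

```text
t 26.65 pos [433.6  -5.9 140.2] yaw 0.062 F [-0.   0.8 -0.3] gap 85.2 tilt [-0.  0. -1.]
shift units(tool) [-6.69  0.26  4.49] turn units 19.03
```

View pics/w6.png

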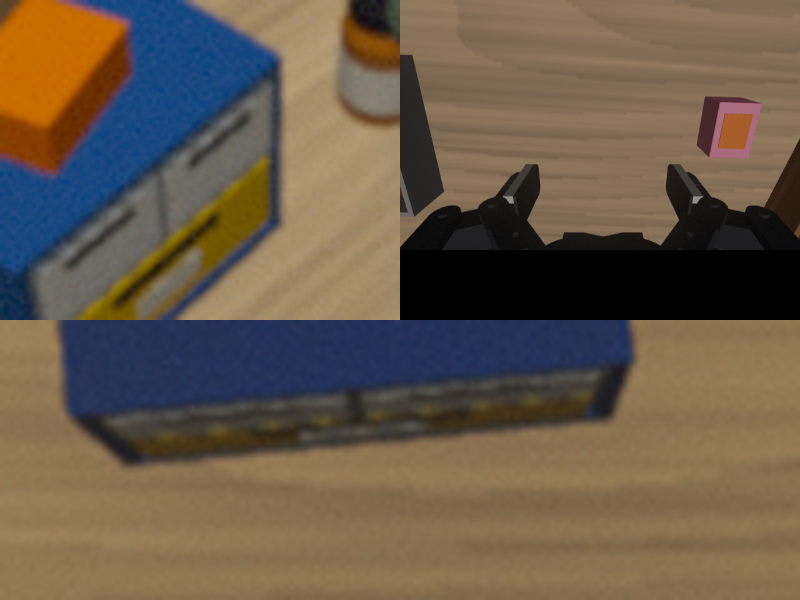

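Run:
```python
import numpy as np,pickle,cv2
s,d=pickle.load(open("d1.pkl","rb"));np.set_printoptions(precision=1,suppress=True)
ps=-0.108;X=np.array([.994,.108]);Y=np.array([-.108,.994])
def at(n,p,z):
    K=d[n]["K"];T=d[n]["world_from_camera"]
    v=T[:3,:3]@[(p[0]-K[0,2])/K[0,0],-(p[1]-K[1,2])/K[1,1],-1];o=T[:3,3]
    w=(o+v*(z-o[2])/v[2])[:2];return w@X,w@Y
for nm,p,z in [("cab top R",(280,60),175),("cab bot R",(279,230),0),("yel top R",(271,158),87),("yel bot R",(272,222),17),("grey top R",(272,88),170)]:
    print("side",nm,at("side",np.array(p)/4+[250,145],z))
for nm,p,z in [("cab top L",(68,414),175),("cab top R",(632,360),175),("bot L",(128,463),0),("bot R",(610,417),0)]:
    print("top",nm,at("top",(np.array(p)-[0,320])/5+[230,155],z))
# yellow/grey profile down the front: side-image column profile and top-image column profile
f=d["top"]["frame"].astype(int)
for c in (262,275,288,325,340):
    print(c,[(r,*f[r,c]) for r in range(168,184)])
```

```text
side cab top R (np.float64(660.5693586275099), np.float64(-168.7516581635156))
side cab bot R (np.float64(660.9245782739647), np.float64(-169.55415660758302))
side yel top R (np.float64(660.8975499525426), np.float64(-160.15679147040342))
side yel bot R (np.float64(660.7158672543115), np.float64(-161.19730444531226))
side grey top R (np.float64(651.1408838539944), np.float64(-149.4273377417894))
top cab top L (np.float64(667.002815053389), np.float64(63.94298592759813))
top cab top R (np.float64(665.2069521388082), np.float64(-173.6005266711376))
top bot L (np.float64(667.3759288831864), np.float64(62.823922867684104))
top bot R (np.float64(665.529086423966), np.float64(-174.06498696363283))
262 [(168, np.int64(38), np.int64(51), np.int64(89)), (169, np.int64(38), np.int64(49), np.int64(87)), (170, np.int64(40), np.int64(54), np.int64(90)), (171, np.int64(38), np.int64(53), np.int64(88)), (172, np.int64(44), np.int64(52), np.int64(71)), (173, np.int64(67), np.int64(65), np.int64(65)), (174, np.int64(71), np.int64(68), np.int64(63)), (175, np.int64(64), np.int64(59), np.int64(53)), (1
[... 2880 characters left out ...]
(170, np.int64(65), np.int64(59), np.int64(46)), (171, np.int64(70), np.int64(53), np.int64(31)), (172, np.int64(67), np.int64(51), np.int64(21)), (173, np.int64(66), np.int64(49), np.int64(22)), (174, np.int64(61), np.int64(50), np.int64(33)), (175, np.int64(64), np.int64(57), np.int64(46)), (176, np.int64(106), np.int64(88), np.int64(68)), (177, np.int64(137), np.int64(111), np.int64(80)), (178, np.int64(138), np.int64(114), np.int64(80)), (179, np.int64(139), np.int64(113), np.int64(83)), (180, np.int64(139), np.int64(113), np.int64(81)), (181, np.int64(138), np.int64(112), np.int64(80)), (182, np.int64(144), np.int64(118), np.int64(86)), (183, np.int64(139), np.int64(113), np.int64(81))]
```

Run:
```python
import numpy as np,pickle
s,d=pickle.load(open("d1.pkl","rb"));s0,d0=pickle.load(open("d0.pkl","rb"))
X=np.array([.994,.108]);Y=np.array([-.108,.994])
def at(n,p,z):
    K=d[n]["K"];T=d[n]["world_from_camera"]
    v=T[:3,:3]@[(p[0]-K[0,2])/K[0,0],-(p[1]-K[1,2])/K[1,1],-1];o=T[:3,3]
    return (o+v*(z-o[2])/v[2])[:2]@X
f=d["top"]["frame"].astype(float)
E=[]
for c in list(range(258,282))+list(range(318,342)):
    r=np.arange(160,190);p=f[r,c]
    k=np.argmax(p[:,0]>100); e=r[k]-1+(100-p[k-1,0])/(p[k,0]-p[k-1,0])     # front foot z=0
    b=p[:,0]-p[:,2]; m=np.argmax(np.where(r<e,b,-99)) # yellow
    j=m
    while b[j]>30 and r[j]<e: j+=1
    i=m
    while b[i]>22: i-=1
    lo=r[j-1]+(b[j-1]-30)/(b[j-1]-b[j]); hi=r[i]+(22-b[i])/(b[i+1]-b[i])
    E.append((at("top",(c,e),0),at("top",(c,lo),17),at("top",(c,hi),87),p[m:].max()*0+p[r<e-1,0].max()))
print(np.median(E,0),np.std(E,0))
print("lit top edge before",d0["top"]["frame"][238:250,310].tolist())
```

```text
[665.9094059  668.09482159 668.19103195  75.5       ] [0.71883228 0.7962932  1.90899114 7.23678753]
lit top edge before [[78, 83, 86], [104, 96, 74], [136, 113, 45], [155, 125, 35], [155, 125, 34], [157, 125, 35], [142, 112, 37], [119, 95, 52], [125, 104, 75], [140, 116, 83], [142, 117, 83], [143, 118, 85]]
```

The yellow front measures at 668 mm along the drawer axis and the cabinet face at 666 mm. The lit top edge of the front no longer shows, so the drawer is home.

```bash
python3 -c "
from station import job
print(job.sign_off())"
```

```text
the job is handed in; nothing more can be done
None
```

I set the tin down upright and released in the tray's free compartment, pushed the drawer home (flush within about 2 mm by camera), and handed the job in at about 27 s; no verdict was returned, and the screw box could not be seen once the drawer was shut.

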